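Stack two sawn boards to dry on stickers

TASK

Stack the two sawn boards to dry on the plywood base: lay the long board flat across the two bearers, lengthwise and centred on the base, then lay the two square stickers crosswise on it, one straight above each bearer, and lay the short board flat on the stickers, centred over the long board and in line with it. The flat lath is too thin to be a sticker: leave it, the tape measure and the block plane where they are.

Things in the scene. Friction and masses are not known exactly. Their poses are not given: they have to be found in the camera images.
- base: plywood base board lying fixed on the bench, 300 x 110 x 9 mm thick, with the two dark bearers screwed across it. Origin: centre of its underside, on the bench; x along its 300 mm length, y along its width, z up. Its two ends are alike.
- bearer_a: dark wooden bearer fixed on the base, 110 mm long across the base (its y), 24 mm wide (its x), 20 mm high, so its top is 29 mm above the bench. Its ends reach the long edges of the base. Origin: centre of its underside, on top of the plywood; axes parallel to the base's. It is the bearer on the base's -x side, 73 to 97 mm from the base's centre.
- bearer_b: the other bearer, of the same size and axes, on the base's +x side, 73 to 97 mm from the base's centre.
- board_long: long rough-sawn board of pale wood, loose, 300 x 60 x 18 mm thick, about 0.23 kg, lying flat on the bench at the start. Origin: centre of its underside; x along its length, y along its width, z up. Goes on the bearers first.
- board_short: short rough-sawn board of the same wood, loose, 230 x 60 x 18 mm thick, about 0.17 kg, lying flat on the bench at the start. Origin: centre of its underside; x along its length, y along its width, z up. Goes on top of the stickers.
- sticker_a: sticker: a square stick of pale wood, loose, 90 mm long (its x) and 20 x 20 mm thick, about 26 g, lying on the bench at the start. Origin: centre of its underside, z up. Either sticker may go above either bearer.
- sticker_b: the other sticker, exactly like the first.
- lath: bystander: a flat strip of the same wood, loose, 90 x 40 x 8 mm thick, not a sticker. Origin: centre of its underside, x along its length. To be left in place.
- tape: bystander: black pocket tape measure standing on the bench, loose, about 70 x 38 x 60 mm high. Origin: middle of its underside. To be left in place.
- plane: bystander: small iron block plane, loose, 160 x 46 mm and about 60 mm high, standing beyond the work at the far side of the bench. Origin: centre of its sole, x along its length. To be left in place.
Not all that is in view belongs to the job. What is shaped like the sticker_b but green or purple is not meant.

How it is judged:
By the outcome, as a careful person would: the job done as asked, in the order asked, and still so for the second after the job is handed in, with the robot touching nothing.
It also fails if it takes over 109 s, if anything falls off the work surface, if the arm or the gripper's body presses on something with over 40 N, if the wrist force passes 120 N, or if a joint passes its speed limit or range.

ROBOT

A 6-joint arm with a two-finger parallel gripper is mounted at the origin on the work surface. World frame = base frame: x ahead of the robot, y to its left, z up, the work surface at z = 0. Lengths are in m, angles in rad, forces in N, time in s.
With the tool pointing down it reaches from about 0.225 to 0.875 m from the base axis. Payload 3.4 kg.
Tool frame: the origin (TCP) lies on the centre line of the jaws, within the pads' length; the fingertips stand 19 mm ahead of it and the grasp point (between the pads) is the TCP; z points along the fingers, y is the direction in which the jaws open and shut (so a half turn about z gives the same grasp; the last joint's range is limited). The gripper opens to 85 mm and grips with 20 to 120 N. Pads are 22 mm wide; open, the fingers measure 114 mm over their backs; the gripper's body (76 mm by 85 mm) begins 54 mm behind the grasp point. The pads swing forward as they close: fully open they stand 13 mm farther back than shut.
Start: joints at [1.037, 0.276, 1.505, -0, 1.361, -0.121], TCP at [0.231, 0.527, 0.25] pointing down, gripper open.
Joint ranges: [-2.89, 2.89], [-0.75, 2.08], [0.22, 2.7], [-1.18, 4.32], [0.11, 2.71], [-2.7, 2.7]. Speed limits (rad/s): [2.57, 2.57, 3.14, 3.14, 3.14, 3.14].

INTERFACE

Orientations are given as a unit quaternion [w, x, y, z].
In Python, from rig import monitor, eyes, manip, models gives the robot as it stands.
- The arm moves only by the tool send_rows, never from a script. Its argument "deltas" is a list of rows, each an object with "dp": the shift along the world's x, y, z each as a share of 0.12 m, from -1 to 1, a list of three; "rotation": the turn, a rotation vector about the world's x, y, z each as a share of 0.5 rad, from -1 to 1, a list of three. In form: [{"dp": [dx, dy, dz], "rotation": [rx, ry, rz]}, ...]. A call has 1 to 12 rows; each row is the pose to reach, as a shift and turn from the pose commanded when the call began; what a row does not reach only later rows make up. A row lasts 1/12 s, in which the tool goes at most 41.7 mm and 7.16 degrees, less where a joint would pass 70% of its speed; a pose out of reach is approached as far as the arm can. A call with a number of a shift or a turn outside -1 to 1 is refused whole. A call with a gripper value outside its range is refused whole. "fingers" is the closure, from -1 (fully open) to 1 (shut), set as the call begins (left out, the last holds). The fingers move at their own pace and stop on an object; "grip_force" is the grip in N (left out, the last holds). Time passes only in rows, so rows that repeat a pose let the fingers close. It gives the time, the measured TCP pose, the force and the opening at its end, in the units of the state.
- monitor.get_state(): the state, without advancing time (a new reading comes with each control period).
- eyes.get_image(name): name is "scene" or "top" or "wrist"; returns a dict with "color" (420x560x3 uint8, red, green, blue), "depth" (420x560 float32, m along the optical axis (not along the pixel's ray), 0 where there is no reading), "mtx" (3x3 intrinsics, pixels), "k1" (the pictures are not rectified: a ray, as slopes to the right and down, at radius r is drawn at 1 + k1 r^2 times it, then the intrinsics apply), "rvec" (rotation vector, rad) and "tvec" (3), from world to camera coordinates, as OpenCV has them. Camera axes: x right, y down, z forward; pixel columns grow to the right and rows downward; lengths in m; the calibration is good to about 2 mm. A picture is of the moment at which its call begins.
- manip.sign_off(): hands the job in, once; it reports no verdict.
Trained networks look in a picture, given as the dict that the camera call returned (one of the last four; its "shot" number tells which), for a name from the list of things; names that differ only in an ending like _2 or _b are one class to them, and where a whole thing is asked for, a point or a joint stands for the part that bears it (a point fixed in the world has none). Each returns a list of dicts, best first, with "score" (0 to 1); they miss things now and then, are a little off and sometimes report something else, mostly with a low value. They report only what shows in the picture. A call takes as long as a camera call. They do not tell look-alikes from the thing itself.
- models.find_in(name, picture): "box" ([left, top, right, bottom] in pixels, round what is visible of it).
The state is a dict: "clock": time; "qpos": joint angles; "qd": joint speeds; "effort": joint torques, N m; "position": TCP position; "ee_rot": TCP orientation; "contact_force": force on the tool from outside, world axes, zero at the start; "moment": the same for the moment, N m; "width": finger opening in m.
Only numpy, scipy, OpenCV 4.12 (cv2) and the standard library are available. Lean on these libraries where they do the work, as an engineer would, in place of code of your own. Each camera call takes 0.05 s, during which the arm holds its last target.

## Working session

There is one attempt and no reset: what is moved stays moved. The work goes in short steps, Python scripts to look and compute and a tool call to move; the robot and the scene stay as the last step left them, time stands still between calls to the robot, and variables do not carry over. Pictures are saved under pics/ and viewed, and the job is handed in when it is done.

Besides the shell and the picture viewer there is one more tool, called after "Request:" as name(argument=value, ...) on one line, values as JSON. send_rows: Moves the arm, as the interface text tells. Its arguments: {"type":"object","properties":{"deltas":{"type":"array","items":{"type":"object","properties":{"dp":{"type":"array","items":{"type":"number"}},"rotation":{"type":"array","items":{"type":"number"}}}}},"fingers":{"type":"number"},"grip_force":{"type":"number"}},"required":["deltas"]}

```bash
mkdir -p pics; ls
cat > h.py <<'E'
import numpy as np,cv2
from rig import monitor, eyes, manip, models
def shot(name,fn=None):
    p=eyes.get_image(name)
    if fn: cv2.imwrite('pics/'+fn,p['color'][:,:,::-1])
    np.savez('last_%s.npz'%name,**{k:p[k] for k in('color','depth','mtx','k1','rvec','tvec')})
    return p
def load(name): return dict(np.load('last_%s.npz'%name))
def cloud(p):
    h,w=p['depth'].shape
    u,v=np.meshgrid(np.arange(w),np.arange(h))
    K=np.array(p['mtx']);k=float(p['k1'])
    xd=(u-K[0,2])/K[0,0];yd=(v-K[1,2])/K[1,1]
    x,y=xd.copy(),yd.copy()
    for _ in range(10):
        f=1+k*(x*x+y*y);x=xd/f;y=yd/f
    d=p['depth'];P=np.stack([x*d,y*d,d],-1)
    R=cv2.Rodrigues(np.array(p['rvec'],float))[0]
    W=(P-np.array(p['tvec']).reshape(3))@R
    W[d<=0]=np.nan
    return W
E
python3 - <<'E'
from h import *
s=monitor.get_state();print(s)
for n in('scene','top','wrist'):
    p=shot(n,n+'0.png');print(n,p['mtx'],p['k1'],p['rvec'],p['tvec'])
E
```

```text
pics
{'clock': 0.0, 'qpos': array([ 1.03702780e+00,  2.76587140e-01,  1.50613821e+00,  2.87518897e-05,
        1.36067445e+00, -1.20992010e-01]), 'qd': array([-0.00185548, -0.00087272,  0.00046225, -0.00152206, -0.00109614,
       -0.00134701]), 'effort': array([-1.32669811e-03, -4.16783810e+01, -2.45798117e+01, -2.44415805e-04,
        1.13887555e-02, -4.66350414e-06]), 'position': array([0.23040555, 0.52628687, 0.24944212]), 'ee_rot': array([-3.03866332e-04,  2.04929017e-01,  9.78776421e-01, -8.51061487e-04]), 'contact_force': array([0.40112905, 0.15306697, 0.13434284]), 'moment': array([ 0.02398386, -0.01849309,  0.01120789]), 'width': 0.0853412952153634}
scene [[379.31300422   0.         279.02315541]
 [  0.         379.31300422 213.97918669]
 [  0.           0.           1.        ]] -0.08581888555765452 [ 0.79642647  2.78401068 -0.79990228] [ 0.48824885 -0.27455096  1.15749055]
top [[413.64473095   0.         279.31601598]
 [  0.         413.64473095 208.28145771]
 [  0.           0.           1.        ]] -0.11203626160319792 [ 1.99587949 -2.2195132   0.24961454] [0.09173639 0.58217658 1.01279471]
wrist [[333.30853413   0.         279.6631588 ]
 [  0.         333.30853413 211.11360482]
 [  0.           0.           1.        ]] -0.04582022776715156 [-2.42654013 -1.58513185 -0.22012192] [-0.57385793 -0.03560839  0.37898268]
```

View pics/scene0.png

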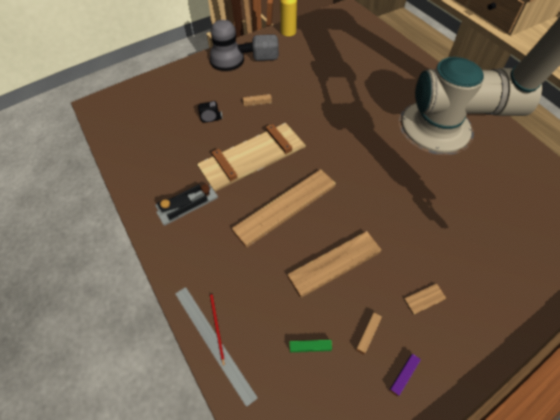

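View pics/top0.png

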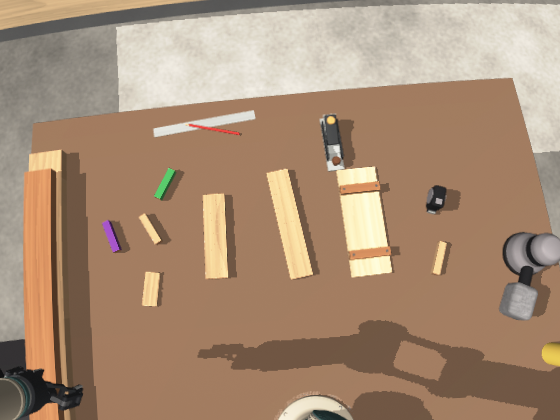

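View pics/wrist0.png

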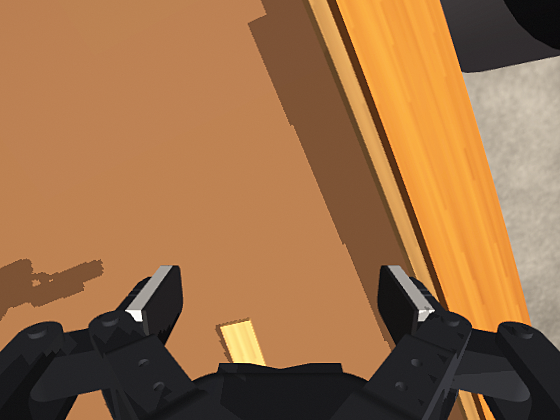

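The top picture shows the base at (365,222), the long board at (290,223) and the short board at (216,236). The stickers are at (150,229) and (440,258), the lath at (151,289), the tape at (436,198) and the plane at (333,140). The green stick at (165,184) and the purple one at (111,236) are decoys.

```bash
cat >> h.py <<'E'
def rects(W,zlo,zhi,amin=0.0008,res=0.001,x0=0.1,x1=1.0,y0=-.8,y1=.8,mask=None):
    m=(W[...,2]>zlo)&(W[...,2]<zhi)&(W[...,0]>x0)&(W[...,0]<x1)&(W[...,1]>y0)&(W[...,1]<y1)
    if mask is not None: m&=mask
    n,l,st,c=cv2.connectedComponentsWithStats(m.astype(np.uint8),connectivity=4)
    out=[]
    for i in range(1,n):
        if st[i,4]<25: continue
        P=W[l==i]
        (cx,cy),(a,b),ang=cv2.minAreaRect((P[:,:2]*1000).astype(np.float32))
        if a<b: a,b=b,a;ang+=90
        ang=(ang+90)%180-90
        out.append((c[i].round(),st[i,4],round(cx,1),round(cy,1),round(a,1),round(b,1),round(ang,1),round(float(np.median(P[:,2]))*1000,1)))
    return out
E
python3 - <<'E'
from h import *
for n in('top','scene'):
    p=load(n);W=cloud(p)
    print(n)
    for r in rects(W,0.004,0.1): print(r)
E
```

```text
top
(array([358., 207.]), np.int32(5216), 626.1, -190.1, 470.0, 133.7, 3.8, 10.4)
(array([196., 126.]), np.int32(53), 872.2, 242.4, 60.8, 12.3, 78.0, 7.6)
(array([223., 130.]), np.int32(88), 848.0, 166.0, 94.7, 10.6, 71.2, 7.4)
(array([ 46., 268.]), np.int32(9793), 516.0, 673.8, 670.5, 107.0, 1.4, 60.9)
(array([165., 184.]), np.int32(298), 706.6, 340.4, 95.2, 28.8, -29.7, 19.9)
(array([289., 224.]), np.int32(2460), 560.4, 5.6, 307.2, 67.0, 7.3, 18.3)
(array([436., 198.]), np.int32(452), 581.8, -412.2, 90.2, 59.5, -22.1, 54.9)
(array([215., 236.]), np.int32(1937), 546.9, 209.8, 235.5, 65.7, -2.2, 18.4)
(array([150., 229.]), np.int32(261), 580.3, 386.3, 89.9, 24.2, 29.7, 19.9)
(array([112., 237.]), np.int32(298), 571.3, 496.4, 91.8, 26.4, 19.0, 20.3)
(array([519., 278.]), np.int32(2395), 343.3, -617.1, 252.5, 123.3, -18.8, 61.7)
(array([438., 258.]), np.int32(296), 417.3, -385.7, 93.2, 21.3, -22.6, 19.7)
(array([151., 289.]), np.int32(510), 418.7, 392.2, 89.9, 43.6, -7.2, 8.8)
(array([551., 353.]), np.int32(333), 129.0, -649.4, 56.0, 23.3, -25.3, 42.6)
(array([311., 397.]), np.int32(64
[... 549 characters left out ...]
 1.5, 69.2, 9.0, 89.7, 8.3)
(array([282., 208.]), np.int32(2436), 560.1, 7.4, 298.1, 63.9, 6.9, 17.6)
(array([333., 263.]), np.int32(2407), 545.7, 208.1, 232.7, 62.0, -2.1, 17.7)
(array([425., 298.]), np.int32(651), 420.4, 392.8, 92.9, 41.5, -8.2, 7.4)
(array([213., 305.]), np.int32(66), 843.0, 146.3, 52.4, 7.6, 71.2, 6.0)
(array([368., 333.]), np.int32(423), 581.6, 384.0, 91.1, 21.9, 28.8, 19.4)
(array([219., 340.]), np.int32(160), 867.1, 222.7, 107.1, 8.4, 72.4, 6.5)
(array([527., 389.]), np.int32(4344), 369.8, 671.7, 324.6, 96.2, 1.1, 60.5)
(array([310., 346.]), np.int32(483), 705.1, 339.5, 91.4, 21.1, -30.5, 19.3)
(array([404., 375.]), np.int32(507), 572.3, 494.7, 91.4, 21.9, 19.2, 19.4)
```

Run:
```python
from h import *
for n in('top','scene'):
    p=load(n);W=cloud(p)
    print(n)
    print('bearers');[print(r) for r in rects(W,0.025,0.033,x0=.4,x1=.75,y0=-.3,y1=-.08)]
    print('ply');[print(r) for r in rects(W,0.004,0.033,x0=.4,x1=.705,y0=-.3,y1=-.08)]
    print('boards');[print(r) for r in rects(W,0.0145,0.022,x0=.35,x1=.8,y0=-.1,y1=.3)]
    print('stick');[print(r) for r in rects(W,0.0165,0.023,x0=.35,x1=.8,y0=.3,y1=.45)+rects(W,0.0165,0.023,x0=.35,x1=.5,y0=-.45,y1=-.3)]
    print('plane');[print(r) for r in rects(W,0.004,0.1,x0=.705,x1=.95,y0=-.3,y1=.0)]
```

```text
top
bearers
(array([360., 187.]), np.int32(322), 632.7, -196.8, 108.9, 25.4, -89.4, 29.1)
(array([370., 252.]), np.int32(346), 452.5, -196.7, 111.8, 24.5, -88.6, 29.5)
ply
(array([363., 220.]), np.int32(4225), 552.7, -188.1, 305.9, 133.2, 0.6, 9.9)
boards
(array([289., 224.]), np.int32(2267), 558.3, 7.2, 302.1, 60.3, 6.7, 18.3)
(array([215., 236.]), np.int32(1773), 545.1, 209.1, 229.6, 61.1, -2.1, 18.4)
stick
(array([164., 184.]), np.int32(204), 703.8, 339.1, 91.9, 21.6, -30.4, 20.2)
(array([150., 228.]), np.int32(201), 581.1, 385.1, 89.6, 20.4, 29.8, 20.2)
(array([439., 257.]), np.int32(213), 418.3, -385.4, 91.7, 19.7, -22.7, 20.3)
plane
(array([332., 141.]), np.int32(884), 780.9, -144.3, 151.8, 55.7, -0.4, 32.0)
scene
bearers
(array([279., 137.]), np.int32(231), 453.2, -196.8, 110.1, 25.0, 88.4, 27.8)
(array([224., 163.]), np.int32(262), 633.4, -195.0, 110.7, 24.4, -90.0, 28.0)
(array([202., 198.]), np.int32(25), 737.0, -118.9, 25.3, 7.4, 0.4, 30.1)
ply
(array([249., 156.]), np.int32(3103), 550.1, -195.9, 299.9, 115.3, -0.0, 8.2)
boards
(array([282., 207.]), np.int32(2183), 559.9, 7.9, 297.9, 62.8, 6.9, 17.8)
(array([333., 262.]), np.int32(2253), 545.6, 207.9, 232.6, 61.7, -2.0, 17.8)
stick
(array([369., 332.]), np.int32(380), 581.3, 384.2, 90.6, 20.7, 28.5, 19.6)
(array([310., 345.]), np.int32(419), 705.1, 339.5, 91.4, 21.0, -30.5, 19.5)
(array([257.,  98.]), np.int32(104), 418.8, -384.9, 90.6, 22.2, -21.7, 19.5)
plane
(array([184., 203.]), np.int32(1102), 780.5, -139.8, 150.9, 49.6, -0.0, 28.7)
```

Request:
send_rows(deltas=[{"dp":[0.28,-0.43,-0.12],"rotation":[0,0,0.1]},{"dp":[0.55,-0.865,-0.25],"rotation":[0,0,0.212]},{"dp":[0.55,-0.865,-0.25],"rotation":[0,0,0.212]},{"dp":[0.55,-0.865,-0.25],"rotation":[0,0,0.212]}], fingers=-1, grip_force=60)

```text
clock: 0.48
position: [0.2982, 0.4166, 0.2181]
ee_rot: [-0.0, 0.155, 0.988, -0.004]
contact_force: [-0.1, 0.0, -1.3]
width: 0.0854
```

Request:
send_rows(deltas=[{"dp":[0.28,-0.43,-0.12],"rotation":[0,0,0.1]},{"dp":[0.55,-0.865,-0.25],"rotation":[0,0,0.212]},{"dp":[0.55,-0.865,-0.25],"rotation":[0,0,0.212]},{"dp":[0.55,-0.865,-0.25],"rotation":[0,0,0.212]}])

```text
clock: 0.82
position: [0.3646, 0.3137, 0.1886]
ee_rot: [-0.0, 0.103, 0.995, -0.003]
contact_force: [-1.0, 0.1, -0.6]
width: 0.0853
```

Request:
send_rows(deltas=[{"dp":[0.28,-0.43,-0.12],"rotation":[0,0,0.1]},{"dp":[0.55,-0.865,-0.25],"rotation":[0,0,0.212]},{"dp":[0.55,-0.865,-0.25],"rotation":[0,0,0.212]},{"dp":[0.55,-0.865,-0.25],"rotation":[0,0,0.212]}])

```text
clock: 1.15
position: [0.4313, 0.2106, 0.1589]
ee_rot: [-0.0, 0.05, 0.999, -0.002]
contact_force: [-0.5, 0.1, 0.1]
width: 0.0856
```

Request:
send_rows(deltas=[{"dp":[0.28,-0.43,-0.12],"rotation":[0,0,0.1]},{"dp":[0.55,-0.865,-0.25],"rotation":[0,0,0.212]},{"dp":[0.55,-0.865,-0.25],"rotation":[0,0,0.212]},{"dp":[0.55,-0.865,-0.25],"rotation":[0,0,0.212]}])

```text
clock: 1.48
position: [0.4982, 0.1073, 0.129]
ee_rot: [0.001, -0.003, 1.0, -0.001]
contact_force: [-0.6, 1.5, -0.1]
width: 0.0856
```

Request:
send_rows(deltas=[{"dp":[0.28,-0.43,-0.12],"rotation":[0,0,0.1]},{"dp":[0.55,-0.865,-0.25],"rotation":[0,0,0.212]},{"dp":[0.55,-0.865,-0.25],"rotation":[0,0,0.212]},{"dp":[0.55,-0.865,-0.25],"rotation":[0,0,0.212]},{"dp":[0.55,-0.865,-0.25],"rotation":[0,0,0.212]}])

```text
clock: 1.9
position: [0.5615, 0.0071, 0.0995]
ee_rot: [-0.001, -0.057, 0.998, 0.0]
contact_force: [0.3, 1.0, 0.2]
width: 0.0856
```

Run:
```python
from h import *
p=shot('wrist','w1.png');W=cloud(p)
s=monitor.get_state();print(s['position'],s['ee_rot'])
[print(r) for r in rects(W,0.012,0.024,x0=.3,x1=.8,y0=-.1,y1=.12)]
p=shot('top','t1.png')
```

```text
[0.56038193 0.00833098 0.09982601] [-9.45363111e-04 -5.75597306e-02  9.98341385e-01  6.80662132e-04]
(array([280., 173.]), np.int32(34631), 551.3, 5.8, 244.7, 60.7, 6.7, 17.7)
```

View pics/w1.png

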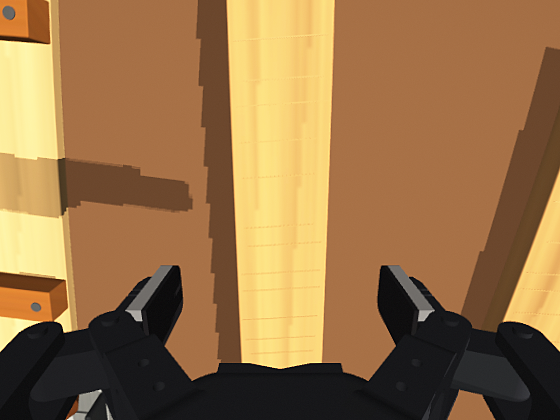

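The board lies midway between the jaws (columns 230–330, jaws at 180 and 380). Its yaw of 6.7° agrees with the top view, so I can descend.

Request:
send_rows(deltas=[{"dp":[-0.01,-0.005,-0.3],"rotation":[0,0,0]},{"dp":[-0.01,-0.005,-0.5],"rotation":[0,0,0]},{"dp":[-0.01,-0.005,-0.62],"rotation":[0,0,0]},{"dp":[-0.01,-0.005,-0.66],"rotation":[0,0,0]},{"dp":[-0.01,-0.005,-0.66],"rotation":[0,0,0]},{"dp":[-0.01,-0.005,-0.66],"rotation":[0,0,0]}])

```text
clock: 2.5
position: [0.5597, 0.0083, 0.022]
ee_rot: [0.001, -0.059, 0.998, 0.0]
contact_force: [-0.1, -0.2, -0.1]
width: 0.0856
```

Request:
send_rows(deltas=[{"dp":[0,0,0],"rotation":[0,0,0]},{"dp":[0,0,0],"rotation":[0,0,0]},{"dp":[0,0,0],"rotation":[0,0,0]},{"dp":[0,0,0],"rotation":[0,0,0]},{"dp":[0,0,0],"rotation":[0,0,0]},{"dp":[0,0,0],"rotation":[0,0,0]},{"dp":[0,0,0],"rotation":[0,0,0]},{"dp":[0,0,0],"rotation":[0,0,0]}], fingers=1, grip_force=60)

```text
clock: 3.17
position: [0.5605, 0.0072, 0.0229]
ee_rot: [0.001, -0.058, 0.998, 0.0]
contact_force: [-0.2, 0.8, 6.5]
width: 0.058
```

Request:
send_rows(deltas=[{"dp":[0,0,0.1],"rotation":[0,0,0]},{"dp":[0,0,0.3],"rotation":[0,0,0]},{"dp":[0,0,0.55],"rotation":[0,0,0]},{"dp":[0,0,0.8],"rotation":[0,0,0]},{"dp":[0,0,0.8],"rotation":[0,0,0]}])

```text
clock: 3.58
position: [0.5635, 0.0067, 0.1234]
ee_rot: [0.006, -0.058, 0.998, -0.001]
contact_force: [1.0, 0.8, -0.1]
width: 0.058
```

Request:
send_rows(deltas=[{"dp":[0,-0.15,0],"rotation":[0,0,-0.05]},{"dp":[-0.03,-0.4,0],"rotation":[0,0,-0.1]},{"dp":[-0.06,-0.7,0],"rotation":[0,0,-0.16]},{"dp":[-0.06,-0.9,0],"rotation":[0,0,-0.226]},{"dp":[-0.06,-0.9,0],"rotation":[0,0,-0.226]}])

```text
clock: 4.0
position: [0.5523, -0.1054, 0.117]
ee_rot: [0.0, 0.0, 1.0, -0.001]
contact_force: [0.7, -0.1, -2.0]
width: 0.0582
```

Request:
send_rows(deltas=[{"dp":[0,-0.2,0],"rotation":[0,0,0]},{"dp":[-0.03,-0.5,0],"rotation":[0,0,0]},{"dp":[-0.07,-0.7,0],"rotation":[0,0,0]},{"dp":[-0.07,-0.8,0],"rotation":[0,0,0]},{"dp":[-0.07,-0.8,0],"rotation":[0,0,0]},{"dp":[-0.07,-0.8,0],"rotation":[0,0,0]},{"dp":[-0.07,-0.8,0],"rotation":[0,0,0]}])

```text
clock: 4.58
position: [0.5437, -0.1954, 0.1168]
ee_rot: [-0.0, -0.002, 1.0, 0.001]
contact_force: [-0.7, 0.4, -2.0]
width: 0.0581
```

Run:
```python
from h import *
s=monitor.get_state();print(s['position'],s['ee_rot'],s['width'])
for n in('top','scene'):
    p=shot(n,n[0]+'2.png');W=cloud(p);z=s['position'][2]
    [print(r) for r in rects(W,z-.012,z+.005,x0=.3,x1=.8,y0=-.4,y1=0.1)]
```

```text
[ 0.54368734 -0.19540382  0.11682262] [-3.48616454e-04 -2.26393850e-03  9.99997035e-01  8.26154900e-04] 0.05808464267296732
(array([363., 176.]), np.int32(879), 630.9, -194.6, 123.8, 61.5, 1.7, 112.0)
(array([363., 225.]), np.int32(142), 508.1, -170.4, 57.2, 26.3, -6.3, 112.2)
(array([281., 116.]), np.int32(649), 460.3, -194.6, 134.9, 62.7, 1.6, 111.6)
(array([226., 141.]), np.int32(1122), 615.1, -190.8, 157.6, 81.5, 0.2, 110.7)
```

View pics/t2.png

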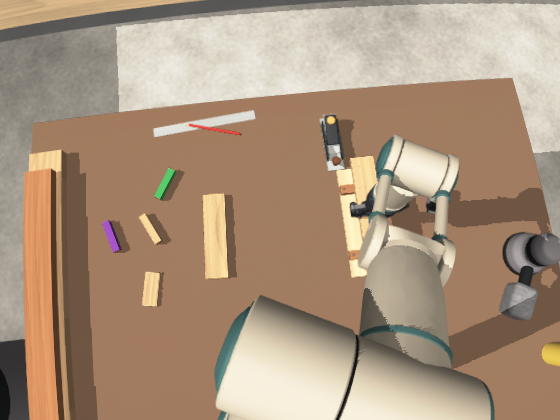

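View pics/s2.png

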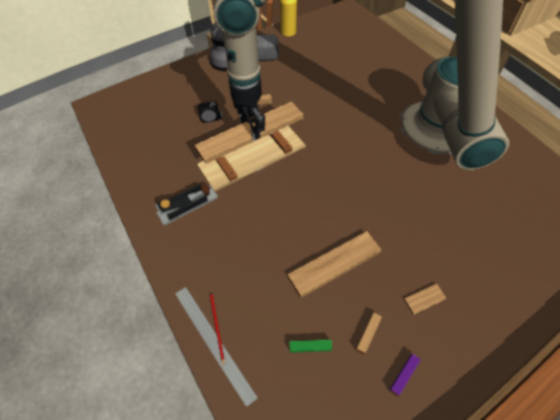

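```bash
cat >> h.py <<'E'
def edges(W,zlo,zhi,xr,yr,bin=.008,wmin=.05,wmax=.07,axis=0):
    # midline fit: per slice along axis, y extents
    m=(W[...,2]>zlo)&(W[...,2]<zhi)&(W[...,0]>xr[0])&(W[...,0]<xr[1])&(W[...,1]>yr[0])&(W[...,1]<yr[1])
    P=W[m];a=P[:,axis];b=P[:,1-axis];o=[]
    for t in np.arange(a.min(),a.max(),bin):
        q=b[(a>=t)&(a<t+bin)]
        if len(q)>4 and wmin<np.ptp(q)<wmax: o.append((t+bin/2,q.min(),q.max()))
    o=np.array(o)
    if len(o)<3: return print('few',len(o))
    lo=np.polyfit(o[:,0],o[:,1],1);hi=np.polyfit(o[:,0],o[:,2],1)
    d=lambda c:round(float(np.degrees(np.arctan(c[0]))),2)
    x=o[:,0].mean()
    print('n',len(o),'range mm',(a.min()*1e3).round(1),(a.max()*1e3).round(1),'ang lo,hi',d(lo),d(hi),'mid at',round(x*1e3,1),round(float(np.polyval(lo,x)+np.polyval(hi,x))*500,1),'width',round(float(np.polyval(hi,x)-np.polyval(lo,x))*1e3,1))
E
python3 - <<'E'
from h import *
for n in('top','scene'):
    W=cloud(load(n));print(n)
    edges(W,.107,.117,(.57,.72),(-.3,-.1))
    edges(W,.107,.117,(.37,.51),(-.3,-.1))
import cv2
for n in ('top','scene'):
    c=cv2.imread('pics/%s0.png'%n)
    print(n)
# base from initial: re-load pics color w/out depth unavailable
E
```

```text
top
n 11 range mm 570.2 693.0 ang lo,hi -1.67 0.95 mid at 654.2 -193.4 width 57.2
few 0
scene
n 16 range mm 570.0 693.7 ang lo,hi -0.21 -0.31 mid at 634.0 -193.3 width 61.2
n 12 range mm 392.6 509.6 ang lo,hi 2.81 1.73 mid at 440.6 -194.7 width 59.8
top
scene
```

Request:
send_rows(deltas=[{"dp":[0,-0.0125,-0.15],"rotation":[0,0,0]},{"dp":[0,-0.0125,-0.3],"rotation":[0,0,0]},{"dp":[0,-0.0125,-0.42],"rotation":[0,0,0]},{"dp":[0,-0.0125,-0.48],"rotation":[0,0,0]},{"dp":[0,-0.0125,-0.51],"rotation":[0,0,0]},{"dp":[0,-0.0125,-0.53],"rotation":[0,0,0]},{"dp":[0,-0.0125,-0.54],"rotation":[0,0,0]},{"dp":[0,-0.0125,-0.54],"rotation":[0,0,0]},{"dp":[0,-0.0125,-0.54],"rotation":[0,0,0]}])

```text
clock: 5.43
position: [0.5444, -0.1985, 0.0531]
ee_rot: [0.001, -0.002, 1.0, -0.0]
contact_force: [-0.3, -0.4, -0.9]
width: 0.0581
```

Request:
send_rows(deltas=[{"dp":[0,0,-0.008],"rotation":[0,0,0]},{"dp":[0,0,-0.01],"rotation":[0,0,0]},{"dp":[0,0,-0.01],"rotation":[0,0,0]},{"dp":[0,0,-0.01],"rotation":[0,0,0]}])

```text
clock: 5.77
position: [0.5444, -0.1986, 0.052]
ee_rot: [0.001, -0.002, 1.0, -0.0]
contact_force: [-0.8, 0.1, 3.8]
width: 0.058
```

Run:
```python
from h import *
s=monitor.get_state();print(s['position'],s['contact_force'],s['moment'],s['width'])
for n in('top','scene'):
    p=shot(n,n[0]+'3.png');W=cloud(p)
    [print(r) for r in rects(W,.042,.052,x0=.3,x1=.8,y0=-.3,y1=-0.1)]
    edges(W,.042,.052,(.57,.72),(-.3,-.1))
    edges(W,.042,.052,(.37,.51),(-.3,-.1))
```

```text
[ 0.54441197 -0.19864416  0.05196875] [-0.77261407  0.06351851  3.78994759] [ 0.14653279 -0.028669    0.05788663] 0.0580161622642017
(array([359., 183.]), np.int32(714), 630.2, -197.0, 127.2, 58.2, -1.0, 47.2)
(array([360., 228.]), np.int32(120), 512.3, -179.1, 50.1, 28.5, 5.1, 47.3)
(array([364., 266.]), np.int32(39), 416.2, -171.8, 28.5, 10.5, -9.3, 47.3)
n 6 range mm 570.4 711.7 ang lo,hi -6.02 -3.52 mid at 674.4 -197.1 width 54.8
few 0
(array([280., 132.]), np.int32(571), 453.1, -197.0, 119.6, 64.0, 1.1, 46.0)
(array([227., 156.]), np.int32(977), 616.7, -193.1, 155.4, 77.7, 0.2, 45.9)
n 16 range mm 570.4 694.4 ang lo,hi -0.36 -0.14 mid at 634.4 -196.1 width 61.0
n 13 range mm 393.4 509.9 ang lo,hi 0.86 2.61 mid at 445.4 -197.7 width 60.1
```

Request:
send_rows(deltas=[{"dp":[0,0,0],"rotation":[0,0,0]},{"dp":[0,0,0],"rotation":[0,0,0]},{"dp":[0,0,0],"rotation":[0,0,0]},{"dp":[0,0,0],"rotation":[0,0,0]},{"dp":[0,0,0],"rotation":[0,0,0]},{"dp":[0,0,0.15],"rotation":[0,0,0]},{"dp":[0,0,0.45],"rotation":[0,0,0]},{"dp":[0,0,0.75],"rotation":[0,0,0]},{"dp":[0,0,0.75],"rotation":[0,0,0]}], fingers=-1)

```text
clock: 6.62
position: [0.548, -0.2004, 0.1479]
ee_rot: [0.006, -0.002, 1.0, -0.003]
contact_force: [1.5, -0.8, -0.2]
width: 0.0854
```

Request:
send_rows(deltas=[{"dp":[-0.2,-0.3,0],"rotation":[0,0,-0.15]},{"dp":[-0.45,-0.65,-0.1],"rotation":[0,0,-0.3]},{"dp":[-0.525,-0.78,-0.17],"rotation":[0,0,-0.39]},{"dp":[-0.525,-0.78,-0.17],"rotation":[0,0,-0.39]}])

```text
clock: 6.95
position: [0.4773, -0.2954, 0.119]
ee_rot: [-0.002, 0.098, 0.995, -0.001]
contact_force: [-0.5, 0.8, -0.3]
width: 0.0854
```

Request:
send_rows(deltas=[{"dp":[-0.3,-0.4,0],"rotation":[0,0,-0.15]},{"dp":[-0.48,-0.7,-0.1],"rotation":[0,0,-0.3]},{"dp":[-0.525,-0.78,-0.17],"rotation":[0,0,-0.39]},{"dp":[-0.525,-0.78,-0.17],"rotation":[0,0,-0.39]},{"dp":[-0.525,-0.78,-0.17],"rotation":[0,0,-0.39]},{"dp":[-0.525,-0.78,-0.17],"rotation":[0,0,-0.39]}])

```text
clock: 7.45
position: [0.4182, -0.385, 0.1002]
ee_rot: [-0.0, 0.192, 0.981, 0.001]
contact_force: [0.2, -0.6, 0.7]
width: 0.0856
```

Run:
```python
from h import *
s=monitor.get_state();print(s['position'],s['ee_rot'])
p=shot('wrist','w4.png');W=cloud(p)
print('stick w',rects(W,.0155,.024,x0=.3,x1=.5,y0=-.5,y1=-.25))
for n in('top','scene'):
    p=shot(n,n[0]+'4.png');W=cloud(p);print(n)
    [print(r) for r in rects(W,.043,.051,x0=.3,x1=.705,y0=-.3,y1=-0.1)]
    edges(W,.043,.051,(.37,.705),(-.3,-.1))
    print('bearer');edges(W,.025,.033,(.4,.5),(-.3,-.1),axis=1,bin=.004,wmin=.02,wmax=.03);edges(W,.025,.033,(.6,.68),(-.3,-.1),axis=1,bin=.004,wmin=.02,wmax=.03)
    print('base');edges(W,.004,.055,(.38,.7),(-.3,-.1),wmin=.1,wmax=.12)
    print('stick',rects(W,.0165,.0235,x0=.3,x1=.5,y0=-.5,y1=-.3))
```

```text
[ 0.41817968 -0.384957    0.10019965] [-1.25906514e-05  1.91692193e-01  9.81454912e-01  5.98860710e-04]
stick w [(array([277., 224.]), np.int32(4026), 419.0, -387.2, 90.3, 19.6, -23.0, 19.7), (array([489., 200.]), np.int32(265), 452.7, -253.4, 24.1, 3.7, -6.0, 19.7)]
top
(array([367., 221.]), np.int32(2374), 542.8, -197.1, 300.5, 62.4, 0.6, 47.2)
n 38 range mm 392.8 692.9 ang lo,hi 0.63 -0.4 mid at 544.8 -197.6 width 58.5
bearer
n 9 range mm -252.8 -141.0 ang lo,hi -1.46 -1.1 mid at -202.8 452.5 width 21.9
n 8 range mm -250.8 -142.4 ang lo,hi -0.11 -0.46 mid at -185.3 632.0 width 22.5
base
n 3 range mm 382.8 699.6 ang lo,hi -3.41 0.47 mid at 562.8 -198.7 width 110.7
stick [(array([438., 263.]), np.int32(146), 403.5, -379.8, 59.9, 20.5, -23.6, 20.4)]
scene
(array([249., 146.]), np.int32(1722), 544.2, -196.4, 299.5, 64.6, 0.8, 45.9)
n 38 range mm 394.4 694.0 ang lo,hi 0.28 0.26 mid at 546.4 -196.9 width 60.2
bearer
n 3 range mm -250.9 -142.2 ang lo,hi 1.85 0.04 mid at -184.9 453.6 width 21.4
n 4 range mm -251.3 -139.0 ang lo,hi 0.56 -0.44 mid at -174.3 634.2 width 21.9
base
n 9 range mm 394.4 700.0 ang lo,hi 0.11 0.39 mid at 558.4 -194.8 width 110.2
stick [(array([257.,  98.]), np.int32(112), 419.3, -384.0, 90.3, 22.2, -24.2, 19.3)]
```

View pics/t4.png

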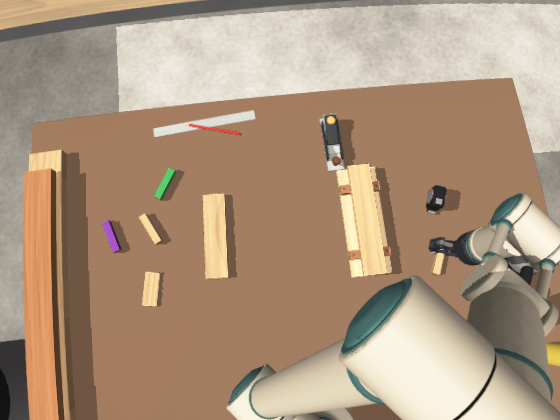

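View pics/w4.png

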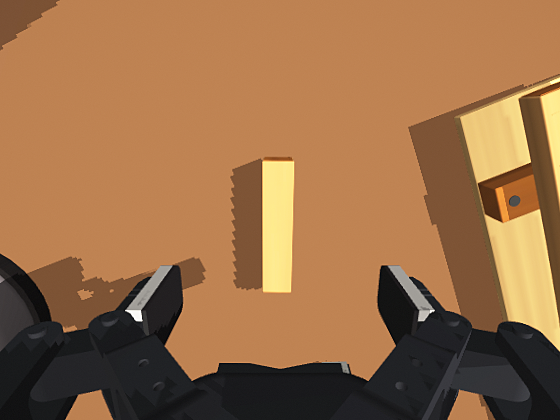

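Request:
send_rows(deltas=[{"dp":[0.004,-0.008,-0.25],"rotation":[0,0,-0.024]},{"dp":[0.004,-0.008,-0.5],"rotation":[0,0,-0.024]},{"dp":[0.004,-0.008,-0.6],"rotation":[0,0,-0.024]},{"dp":[0.004,-0.008,-0.635],"rotation":[0,0,-0.024]},{"dp":[0.004,-0.008,-0.635],"rotation":[0,0,-0.024]},{"dp":[0.004,-0.008,-0.635],"rotation":[0,0,-0.024]}])

```text
clock: 8.1
position: [0.4194, -0.3866, 0.0249]
ee_rot: [0.001, 0.197, 0.98, -0.0]
contact_force: [0.2, 0.1, 0.1]
width: 0.0853
```

Request:
send_rows(deltas=[{"dp":[0,0,0],"rotation":[0,0,0]},{"dp":[0,0,0],"rotation":[0,0,0]},{"dp":[0,0,0],"rotation":[0,0,0]},{"dp":[0,0,0],"rotation":[0,0,0]},{"dp":[0,0,0],"rotation":[0,0,0]},{"dp":[0,0,0],"rotation":[0,0,0]},{"dp":[0,0,0],"rotation":[0,0,0]},{"dp":[0,0,0],"rotation":[0,0,0]},{"dp":[0,0,0],"rotation":[0,0,0]},{"dp":[0,0,0],"rotation":[0,0,0]}], fingers=1, grip_force=40)

```text
clock: 8.93
position: [0.4186, -0.3869, 0.0247]
ee_rot: [0.0, 0.198, 0.98, -0.0]
contact_force: [0.1, -0.6, 5.4]
width: 0.0189
```

Request:
send_rows(deltas=[{"dp":[0,0,0.15],"rotation":[0,0,0]},{"dp":[0,0,0.45],"rotation":[0,0,-0.2]},{"dp":[0,0.2,0.7],"rotation":[0,0,-0.4]},{"dp":[0.1,0.4,0.8],"rotation":[0,0,-0.6]},{"dp":[0.1,0.5,0.8],"rotation":[0,0,-0.777]}])

```text
clock: 9.35
position: [0.4328, -0.3261, 0.1233]
ee_rot: [0.003, 0.385, 0.923, -0.0]
contact_force: [0.1, -0.4, 0.3]
width: 0.019
```

Request:
send_rows(deltas=[{"dp":[0.03,0.1,0],"rotation":[0,0,-0.2]},{"dp":[0.06,0.2,0],"rotation":[0,0,-0.42]},{"dp":[0.08,0.4,0],"rotation":[0,0,-0.64]},{"dp":[0.08,0.5,0],"rotation":[0,0,-0.777]}])

```text
clock: 9.68
position: [0.4396, -0.2642, 0.1196]
ee_rot: [-0.001, 0.556, 0.831, 0.001]
contact_force: [-0.2, 1.0, 0.7]
width: 0.0189
```

Request:
send_rows(deltas=[{"dp":[0.03,0.1,0],"rotation":[0,0,-0.2]},{"dp":[0.06,0.3,0],"rotation":[0,0,-0.42]},{"dp":[0.1,0.5,0],"rotation":[0,0,-0.64]},{"dp":[0.1,0.59,0],"rotation":[0,0,-0.777]},{"dp":[0.1,0.59,0],"rotation":[0,0,-0.777]},{"dp":[0.1,0.59,0],"rotation":[0,0,-0.777]},{"dp":[0.1,0.59,0],"rotation":[0,0,-0.777]}])

```text
clock: 10.27
position: [0.4521, -0.1964, 0.12]
ee_rot: [0.0, 0.704, 0.71, -0.0]
contact_force: [0.8, 0.6, 0.3]
width: 0.0186
```

Run:
```python
from h import *
s=monitor.get_state();print(s['position'],s['ee_rot'],s['width'])
for n in('top','scene','wrist'):
    p=shot(n,n[0]+'5.png');W=cloud(p);z=s['position'][2];print(n)
    [print(r) for r in rects(W,z-.012,z+.003,x0=.3,x1=.6,y0=-.4,y1=0.0)]
```

```text
[ 0.45208428 -0.19644361  0.12001672] [ 2.87483211e-04  7.03900554e-01  7.10298455e-01 -1.79701409e-04] 0.018620543138535013
top
(array([367., 250.]), np.int32(140), 448.4, -169.7, 40.7, 34.5, -88.9, 115.7)
scene
(array([282., 118.]), np.int32(148), 449.9, -182.3, 60.9, 42.9, -72.0, 114.9)
wrist
(array([280., 270.]), np.int32(9587), 453.6, -195.0, 88.2, 44.9, -74.3, 115.1)
```

View pics/s5.png

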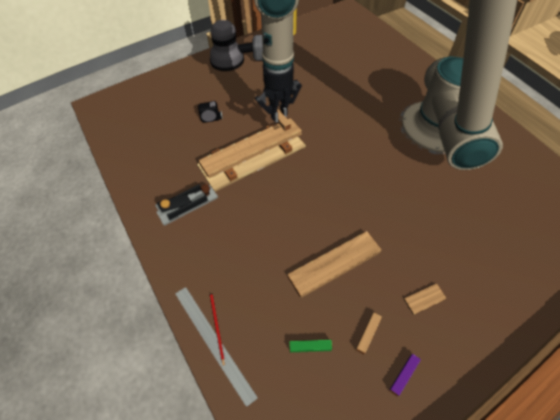

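View pics/w5.png

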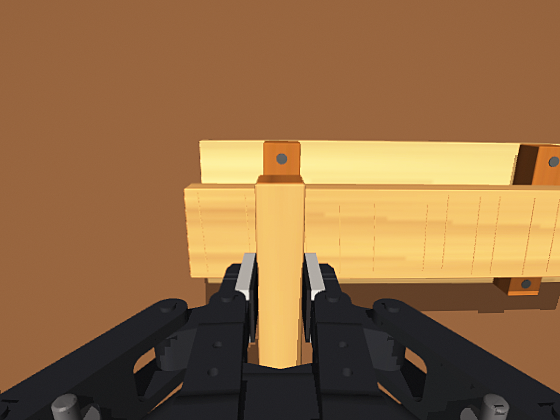

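Run:
```python
from h import *
for n in('wrist','top','scene'):
    W=cloud(load(n));print(n)
    edges(W,.109,.119,(.43,.475),(-.26,-.13),axis=1,bin=.004,wmin=.012,wmax=.026)
W=cloud(load('wrist'))
print('bearer far');[print(r) for r in rects(W,.024,.034,x0=.42,x1=.68,y0=-.3,y1=-.1)]
```

```text
wrist
n 21 range mm -240.8 -151.9 ang lo,hi -0.14 -0.44 mid at -195.3 452.3 width 19.6
top
n 9 range mm -190.3 -149.4 ang lo,hi 6.58 1.58 mid at -168.8 450.0 width 17.9
scene
n 8 range mm -217.0 -149.8 ang lo,hi 3.98 -4.78 mid at -166.0 453.4 width 17.0
bearer far
(array([281., 158.]), np.int32(1187), 453.1, -153.7, 23.9, 20.3, 0.3, 28.7)
(array([518., 170.]), np.int32(1470), 555.1, -156.5, 173.3, 26.3, 0.3, 28.7)
(array([242., 184.]), np.int32(25), 427.9, -169.5, 15.4, 0.5, 0.5, 32.5)
(array([523., 286.]), np.int32(586), 633.4, -245.3, 25.6, 14.6, 2.1, 28.5)
```

Request:
send_rows(deltas=[{"dp":[0.005,0,-0.12],"rotation":[0,0,0]},{"dp":[0.005,0,-0.24],"rotation":[0,0,0]},{"dp":[0.005,0,-0.33],"rotation":[0,0,0]},{"dp":[0.005,0,-0.37],"rotation":[0,0,0]},{"dp":[0.005,0,-0.39],"rotation":[0,0,0]},{"dp":[0.005,0,-0.4],"rotation":[0,0,0]},{"dp":[0.005,0,-0.405],"rotation":[0,0,0]},{"dp":[0.005,0,-0.405],"rotation":[0,0,0]}])

```text
clock: 11.08
position: [0.4529, -0.1961, 0.072]
ee_rot: [0.001, 0.704, 0.71, 0.0]
contact_force: [0.2, -0.2, -0.8]
width: 0.0185
```

Request:
send_rows(deltas=[{"dp":[0,0,-0.005],"rotation":[0,0,0]},{"dp":[0,0,-0.008],"rotation":[0,0,0]},{"dp":[0,0,-0.008],"rotation":[0,0,0]},{"dp":[0,0,-0.008],"rotation":[0,0,0]}])

```text
clock: 11.42
position: [0.453, -0.1961, 0.0716]
ee_rot: [0.001, 0.704, 0.71, 0.0]
contact_force: [-0.7, -0.8, 5.0]
width: 0.0191
```

Request:
send_rows(deltas=[{"dp":[0,0,0],"rotation":[0,0,0]},{"dp":[0,0,0],"rotation":[0,0,0]},{"dp":[0,0,0],"rotation":[0,0,0]},{"dp":[0,0,0],"rotation":[0,0,0]},{"dp":[0,0,0],"rotation":[0,0,0]},{"dp":[0,0,0],"rotation":[0,0,0]},{"dp":[0,0,0.15],"rotation":[0,0,0]},{"dp":[0,0,0.45],"rotation":[0,0,0]},{"dp":[0,0,0.65],"rotation":[0,0,0]},{"dp":[0,0,0.65],"rotation":[0,0,0]}], fingers=-1)

```text
clock: 12.25
position: [0.4556, -0.1975, 0.1532]
ee_rot: [0.005, 0.704, 0.71, 0.001]
contact_force: [0.9, -0.4, -0.3]
width: 0.0856
```

Run:
```python
from h import *
s=monitor.get_state();print(s['position'],s['ee_rot'],s['width'])
W=cloud(shot('wrist','w6.png'))
edges(W,.0615,.0715,(.42,.49),(-.26,-.13),axis=1,bin=.004,wmin=.012,wmax=.026)
[print(r) for r in rects(W,.062,.072,x0=.42,x1=.68,y0=-.3,y1=-.1)]
```

```text
[ 0.4555747  -0.19748658  0.15320742] [0.0049005  0.7044026  0.70978272 0.00120321] 0.08556829816245613
n 23 range mm -241.5 -151.4 ang lo,hi -0.49 -0.36 mid at -195.5 453.2 width 19.4
(array([275., 217.]), np.int32(3916), 453.2, -196.5, 90.1, 20.0, -89.7, 66.7)
```

View pics/w6.png

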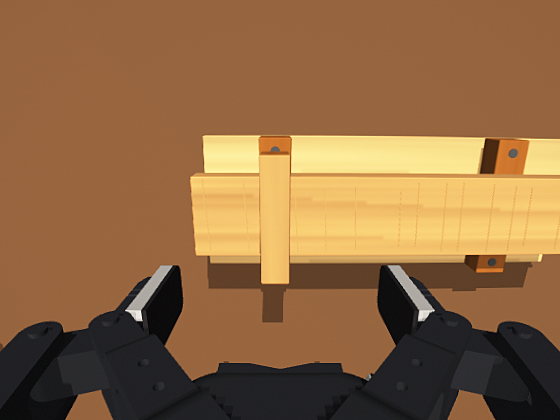

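The wrist picture shows the first sticker (columns 260–290) lying crosswise, in line with the bearer under it. Next is the other sticker.

Request:
send_rows(deltas=[{"dp":[0.05,0.3,0],"rotation":[0,0,-0.15]},{"dp":[0.13,0.6,0],"rotation":[0,0,-0.3]},{"dp":[0.214,0.968,0],"rotation":[0,0,-0.43]},{"dp":[0.214,0.968,0],"rotation":[0,0,-0.43]}])

```text
clock: 12.63
position: [0.4776, -0.0738, 0.1472]
ee_rot: [-0.003, 0.776, 0.631, 0.001]
contact_force: [-0.7, 0.5, -0.0]
width: 0.0856
```

Request:
send_rows(deltas=[{"dp":[0.07,0.33,0],"rotation":[0,0,-0.15]},{"dp":[0.14,0.66,0],"rotation":[0,0,-0.3]},{"dp":[0.214,0.968,0],"rotation":[0,0,-0.43]}])

```text
clock: 12.88
position: [0.503, 0.038, 0.1472]
ee_rot: [-0.001, 0.841, 0.541, -0.001]
contact_force: [1.2, 0.1, 0.1]
width: 0.085
```

Request:
send_rows(deltas=[{"dp":[0.07,0.33,0],"rotation":[0,0,-0.15]},{"dp":[0.14,0.66,0],"rotation":[0,0,-0.3]},{"dp":[0.214,0.968,0],"rotation":[0,0,-0.43]}])

```text
clock: 13.13
position: [0.5287, 0.1546, 0.1471]
ee_rot: [-0.0, 0.894, 0.449, -0.001]
contact_force: [0.4, -0.2, 0.0]
width: 0.0852
```

Request:
send_rows(deltas=[{"dp":[0.07,0.33,0],"rotation":[0,0,-0.15]},{"dp":[0.14,0.66,0],"rotation":[0,0,-0.3]},{"dp":[0.214,0.968,0],"rotation":[0,0,-0.43]}])

```text
clock: 13.38
position: [0.5545, 0.2707, 0.1468]
ee_rot: [0.0, 0.937, 0.35, -0.001]
contact_force: [0.2, -0.4, -0.3]
width: 0.0854
```

Request:
send_rows(deltas=[{"dp":[0.07,0.33,-0.1],"rotation":[0,0,-0.15]},{"dp":[0.14,0.66,-0.25],"rotation":[0,0,-0.3]},{"dp":[0.19,0.88,-0.4],"rotation":[0,0,-0.43]},{"dp":[0.214,0.968,-0.4],"rotation":[0,0,-0.43]},{"dp":[0.214,0.968,-0.4],"rotation":[0,0,-0.43]},{"dp":[0.214,0.968,-0.4],"rotation":[0,0,-0.43]},{"dp":[0.214,0.968,-0.4],"rotation":[0,0,-0.43]}])

```text
clock: 13.97
position: [0.581, 0.3833, 0.1009]
ee_rot: [0.001, 0.969, 0.249, -0.0]
contact_force: [0.5, -0.8, 0.3]
width: 0.0853
```

Run:
```python
from h import *
s=monitor.get_state();print(s['position'],s['ee_rot'],s['width'])
W=cloud(shot('wrist','w7.png'))
[print(r) for r in rects(W,.0155,.0245,x0=.5,x1=.68,y0=.3,y1=.45)]
q=s['ee_rot'];print('tooly',np.degrees(2*np.arctan2(q[2],q[1]))-90)
```

```text
[0.58099504 0.38333632 0.10093869] [ 5.88378036e-04  9.68506616e-01  2.48987010e-01 -2.40412452e-04] 0.08527148969715045
(array([391., 121.]), np.int32(963), 675.4, 356.5, 22.6, 20.2, -31.6, 19.6)
(array([278., 220.]), np.int32(4057), 582.0, 384.6, 90.5, 19.8, 28.0, 19.8)
tooly -61.16484051947701
```

View pics/w7.png

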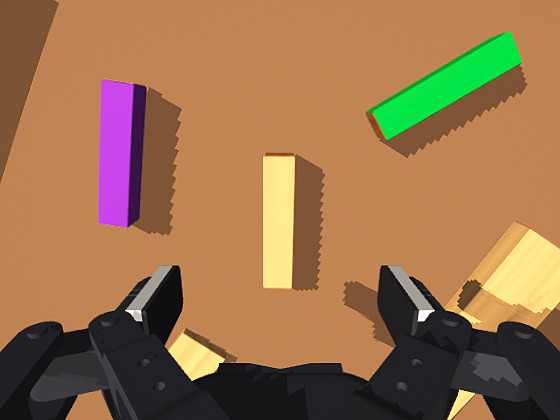

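Request:
send_rows(deltas=[{"dp":[0.007,0.01,-0.25],"rotation":[0,0,-0.015]},{"dp":[0.007,0.01,-0.5],"rotation":[0,0,-0.015]},{"dp":[0.007,0.01,-0.6],"rotation":[0,0,-0.015]},{"dp":[0.007,0.01,-0.637],"rotation":[0,0,-0.015]},{"dp":[0.007,0.01,-0.637],"rotation":[0,0,-0.015]},{"dp":[0.007,0.01,-0.637],"rotation":[0,0,-0.015]}])

```text
clock: 14.52
position: [0.5828, 0.3861, 0.0256]
ee_rot: [-0.0, 0.97, 0.245, 0.001]
contact_force: [0.4, -0.0, -0.3]
width: 0.0855
```

Request:
send_rows(deltas=[{"dp":[0,0,0],"rotation":[0,0,0]},{"dp":[0,0,0],"rotation":[0,0,0]},{"dp":[0,0,0],"rotation":[0,0,0]},{"dp":[0,0,0],"rotation":[0,0,0]},{"dp":[0,0,0],"rotation":[0,0,0]},{"dp":[0,0,0],"rotation":[0,0,0]},{"dp":[0,0,0],"rotation":[0,0,0]},{"dp":[0,0,0],"rotation":[0,0,0]},{"dp":[0,0,0],"rotation":[0,0,0]},{"dp":[0,0,0],"rotation":[0,0,0]}], fingers=1, grip_force=40)

```text
clock: 15.35
position: [0.5821, 0.3865, 0.0247]
ee_rot: [-0.0, 0.969, 0.245, 0.001]
contact_force: [-0.4, 0.0, 5.0]
width: 0.0191
```

Request:
send_rows(deltas=[{"dp":[0,0,0.15],"rotation":[0,0,0]},{"dp":[0,0,0.45],"rotation":[0,0,0]},{"dp":[0,0,0.7],"rotation":[0,0,0]},{"dp":[0,0,0.8],"rotation":[0,0,0]}])

```text
clock: 15.68
position: [0.5835, 0.3872, 0.1241]
ee_rot: [-0.001, 0.969, 0.245, 0.003]
contact_force: [0.6, 0.0, 0.6]
width: 0.0188
```

Request:
send_rows(deltas=[{"dp":[0.03,-0.2,0],"rotation":[0,0,0.1]},{"dp":[0.05,-0.5,0],"rotation":[0,0,0.25]},{"dp":[0.07,-0.8,0],"rotation":[0,0,0.4]},{"dp":[0.085,-0.97,0],"rotation":[0,0,0.433]}])

```text
clock: 16.02
position: [0.591, 0.2664, 0.1189]
ee_rot: [0.001, 0.937, 0.35, -0.002]
contact_force: [-0.8, -0.4, 0.1]
width: 0.019
```

Request:
send_rows(deltas=[{"dp":[0.03,-0.33,0],"rotation":[0,0,0.15]},{"dp":[0.06,-0.66,0],"rotation":[0,0,0.3]},{"dp":[0.085,-0.97,0],"rotation":[0,0,0.433]}])

```text
clock: 16.27
position: [0.6014, 0.1516, 0.1189]
ee_rot: [-0.0, 0.893, 0.45, -0.001]
contact_force: [1.5, -0.2, -1.0]
width: 0.0182
```

Request:
send_rows(deltas=[{"dp":[0.03,-0.33,0],"rotation":[0,0,0.15]},{"dp":[0.06,-0.66,0],"rotation":[0,0,0.3]},{"dp":[0.085,-0.97,0],"rotation":[0,0,0.433]}])

```text
clock: 16.52
position: [0.6116, 0.0349, 0.119]
ee_rot: [-0.0, 0.84, 0.543, -0.001]
contact_force: [0.4, 0.9, -1.7]
width: 0.019
```

Request:
send_rows(deltas=[{"dp":[0.03,-0.33,0],"rotation":[0,0,0.15]},{"dp":[0.06,-0.66,0],"rotation":[0,0,0.3]},{"dp":[0.085,-0.97,0],"rotation":[0,0,0.433]}])

```text
clock: 16.77
position: [0.6218, -0.0815, 0.119]
ee_rot: [-0.001, 0.776, 0.631, -0.001]
contact_force: [-0.0, -0.2, 0.1]
width: 0.019
```

Request:
send_rows(deltas=[{"dp":[0.03,-0.33,0],"rotation":[0,0,0.15]},{"dp":[0.06,-0.66,0],"rotation":[0,0,0.3]},{"dp":[0.085,-0.9,0],"rotation":[0,0,0.433]},{"dp":[0.085,-0.97,0],"rotation":[0,0,0.433]},{"dp":[0.085,-0.97,0],"rotation":[0,0,0.433]},{"dp":[0.085,-0.97,0],"rotation":[0,0,0.433]},{"dp":[0.085,-0.97,0],"rotation":[0,0,0.433]}])

```text
clock: 17.35
position: [0.6322, -0.1939, 0.1194]
ee_rot: [-0.001, 0.704, 0.71, 0.0]
contact_force: [-0.4, -0.2, 0.4]
width: 0.0191
```

Run:
```python
from h import *
s=monitor.get_state();print(s['position'],s['ee_rot'],s['width'])
W=cloud(shot('wrist','w8.png'));z=s['position'][2]
edges(W,z-.011,z-.001,(.61,.66),(-.26,-.13),axis=1,bin=.004,wmin=.012,wmax=.026)
print('below');[print(r) for r in rects(W,.024,.034,x0=.42,x1=.68,y0=-.3,y1=-.1)]
q=s['ee_rot'];print('tooly',np.degrees(2*np.arctan2(q[2],q[1]))-90)
```

```text
[ 0.63217611 -0.19394461  0.11943609] [-1.14910781e-03  7.04333230e-01  7.09868565e-01  3.95857130e-05] 0.019063005711883595
n 20 range mm -237.8 -149.8 ang lo,hi -0.42 -0.51 mid at -194.6 632.5 width 19.6
below
(array([282., 161.]), np.int32(1127), 633.7, -152.5, 23.9, 19.5, 0.0, 28.8)
(array([ 19., 168.]), np.int32(1319), 468.4, -156.4, 47.0, 26.0, -1.0, 28.9)
(array([ 93., 187.]), np.int32(53), 509.5, -169.0, 34.6, 0.6, 0.1, 32.5)
(array([195., 187.]), np.int32(178), 571.9, -169.0, 87.0, 0.6, -0.1, 31.4)
(array([318., 188.]), np.int32(28), 656.8, -168.8, 16.9, 0.6, -0.3, 32.5)
(array([ 43., 287.]), np.int32(491), 456.8, -245.5, 19.9, 15.5, 2.4, 28.8)
tooly 0.4485211656870689
```

View pics/w8.png

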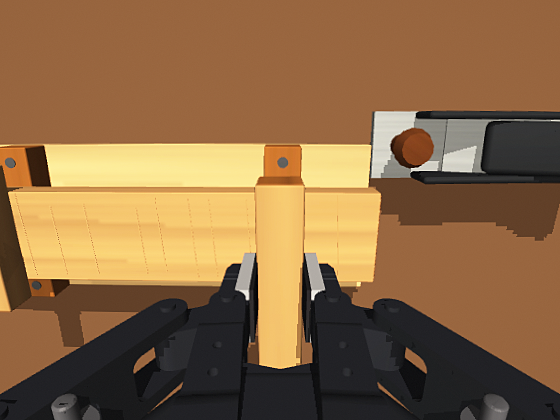

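Request:
send_rows(deltas=[{"dp":[0.0075,-0.021,-0.12],"rotation":[0,0,0]},{"dp":[0.0075,-0.021,-0.24],"rotation":[0,0,0]},{"dp":[0.0075,-0.021,-0.33],"rotation":[0,0,0]},{"dp":[0.0075,-0.021,-0.37],"rotation":[0,0,0]},{"dp":[0.0075,-0.021,-0.39],"rotation":[0,0,0]},{"dp":[0.0075,-0.021,-0.4],"rotation":[0,0,0]},{"dp":[0.0075,-0.021,-0.405],"rotation":[0,0,0]},{"dp":[0.0075,-0.021,-0.405],"rotation":[0,0,0]},{"dp":[0.0075,-0.021,-0.405],"rotation":[0,0,0]}])

```text
clock: 18.15
position: [0.6341, -0.1985, 0.0722]
ee_rot: [0.001, 0.704, 0.71, 0.0]
contact_force: [0.4, -0.0, -0.4]
width: 0.019
```

Run:
```python
from h import *
W=cloud(shot('wrist','w9.png'))
s=monitor.get_state();print(s['position'],s['qd'].round(3))
edges(W,.061,.073,(.61,.66),(-.26,-.13),axis=1,bin=.004,wmin=.012,wmax=.026)
[print(r) for r in rects(W,.024,.034,x0=.42,x1=.68,y0=-.3,y1=-.1)]
s=monitor.get_state();print(s['position'])
```

```text
[ 0.63407505 -0.19844426  0.07215029] [-0.002  0.001  0.     0.     0.001 -0.   ]
n 20 range mm -242.3 -154.1 ang lo,hi -0.46 -0.49 mid at -199.1 634.4 width 19.6
(array([278., 161.]), np.int32(1514), 633.5, -151.9, 23.8, 18.4, 1.4, 28.7)
(array([131., 198.]), np.int32(515), 554.6, -168.9, 133.6, 0.9, 0.0, 31.9)
(array([339., 198.]), np.int32(117), 663.5, -168.7, 32.8, 0.9, -0.5, 32.0)
(array([  2., 322.]), np.int32(86), 465.5, -247.7, 10.4, 2.0, 87.4, 26.5)
[ 0.63407505 -0.19844426  0.07215029]
```

Request:
send_rows(deltas=[{"dp":[-0.005,0.014,0],"rotation":[0,0,0]},{"dp":[-0.005,0.014,0],"rotation":[0,0,0]},{"dp":[-0.005,0.014,0],"rotation":[0,0,0]},{"dp":[-0.005,0.014,-0.008],"rotation":[0,0,0]},{"dp":[-0.005,0.014,-0.008],"rotation":[0,0,0]},{"dp":[-0.005,0.014,-0.008],"rotation":[0,0,0]}])

```text
clock: 18.7
position: [0.6332, -0.1966, 0.0716]
ee_rot: [0.0, 0.704, 0.71, 0.0]
contact_force: [-2.3, 0.8, 4.4]
width: 0.0187
```

Request:
send_rows(deltas=[{"dp":[0,0,0],"rotation":[0,0,0]},{"dp":[0,0,0],"rotation":[0,0,0]},{"dp":[0,0,0],"rotation":[0,0,0]},{"dp":[0,0,0],"rotation":[0,0,0]},{"dp":[0,0,0],"rotation":[0,0,0]},{"dp":[0,0,0],"rotation":[0,0,0]},{"dp":[0,0,0.15],"rotation":[0,0,0]},{"dp":[0,0,0.45],"rotation":[0,0,0]},{"dp":[0,0,0.65],"rotation":[0,0,0]},{"dp":[0,0,0.65],"rotation":[0,0,0]}], fingers=-1)

```text
clock: 19.53
position: [0.6364, -0.1979, 0.1546]
ee_rot: [0.005, 0.704, 0.71, 0.002]
contact_force: [1.7, 0.6, 1.0]
width: 0.0853
```

Run:
```python
from h import *
W=cloud(shot('wrist','w10.png'))
[print(r) for r in rects(W,.0615,.072,x0=.42,x1=.68,y0=-.3,y1=-.1)]
```

```text
(array([ 16., 223.]), np.int32(3371), 454.0, -196.6, 90.8, 21.9, -90.0, 66.7)
(array([273., 218.]), np.int32(3858), 633.2, -197.7, 90.2, 20.0, -89.3, 66.8)
```

Request:
send_rows(deltas=[{"dp":[-0.04,0.2,0],"rotation":[0,0,0.2]},{"dp":[-0.08,0.4,0],"rotation":[0,0,0.42]},{"dp":[-0.14,0.64,0],"rotation":[0,0,0.64]},{"dp":[-0.183,0.844,0],"rotation":[0,0,0.763]}])

```text
clock: 19.92
position: [0.6095, -0.0937, 0.1469]
ee_rot: [-0.002, 0.555, 0.832, -0.0]
contact_force: [0.8, -0.2, 0.8]
width: 0.0855
```

Request:
send_rows(deltas=[{"dp":[-0.04,0.2,0],"rotation":[0,0,0.2]},{"dp":[-0.08,0.4,0],"rotation":[0,0,0.42]},{"dp":[-0.14,0.64,0],"rotation":[0,0,0.64]},{"dp":[-0.183,0.844,0],"rotation":[0,0,0.763]}])

```text
clock: 20.25
position: [0.5875, 0.0077, 0.1471]
ee_rot: [-0.002, 0.387, 0.922, -0.0]
contact_force: [-0.2, 0.7, 0.7]
width: 0.0855
```

Request:
send_rows(deltas=[{"dp":[-0.04,0.2,0],"rotation":[0,0,0.2]},{"dp":[-0.08,0.4,0],"rotation":[0,0,0.42]},{"dp":[-0.14,0.64,0],"rotation":[0,0,0.64]},{"dp":[-0.183,0.844,0],"rotation":[0,0,0.763]}])

```text
clock: 20.58
position: [0.5655, 0.1087, 0.1471]
ee_rot: [-0.002, 0.206, 0.979, -0.0]
contact_force: [0.7, -0.2, -0.8]
width: 0.0853
```

Request:
send_rows(deltas=[{"dp":[-0.04,0.2,0],"rotation":[0,0,0.2]},{"dp":[-0.08,0.4,-0.1],"rotation":[0,0,0.42]},{"dp":[-0.14,0.64,-0.25],"rotation":[0,0,0.64]},{"dp":[-0.183,0.844,-0.4],"rotation":[0,0,0.763]},{"dp":[-0.183,0.844,-0.4],"rotation":[0,0,0.763]},{"dp":[-0.183,0.844,-0.4],"rotation":[0,0,0.763]},{"dp":[-0.183,0.844,-0.4],"rotation":[0,0,0.763]},{"dp":[-0.183,0.844,-0.4],"rotation":[0,0,0.763]}])

```text
clock: 21.25
position: [0.5459, 0.2077, 0.1009]
ee_rot: [0.0, 0.019, 1.0, -0.0]
contact_force: [-0.4, 0.8, 0.5]
width: 0.0856
```

Run:
```python
from h import *
s=monitor.get_state();print(s['position'],s['ee_rot'],s['width'])
q=s['ee_rot'];print('tooly',np.degrees(2*np.arctan2(q[2],q[1]))-90)
W=cloud(shot('wrist','w11.png'))
edges(W,.013,.023,(.3,.75),(.1,.3))
for n in('top','scene'):
    W=cloud(shot(n,n[0]+'11.png'));print(n)
    [print(r) for r in rects(W,.0615,.072,x0=.42,x1=.68,y0=-.3,y1=-.1)]
    edges(W,.043,.051,(.37,.71),(-.25,-.14))
    print('stk a',edges(W,.062,.071,(.42,.49),(-.26,-.13),axis=1,bin=.004,wmin=.012,wmax=.026))
    print('stk b',edges(W,.062,.071,(.6,.68),(-.26,-.13),axis=1,bin=.004,wmin=.012,wmax=.026))
    print('short',rects(W,.0145,.022,x0=.35,x1=.75,y0=.15,y1=.27));edges(W,.0145,.022,(.35,.75),(.15,.27))
```

```text
[0.54590877 0.207702   0.10087727] [ 4.30296713e-04  1.92481697e-02  9.99814639e-01 -1.06678073e-04] 0.08560533008294229
tooly 87.79418579257805
n 29 range mm 429.1 659.3 ang lo,hi -1.69 -2.07 mid at 545.1 208.4 width 59.7
top
(array([363., 183.]), np.int32(255), 632.2, -197.8, 90.9, 21.3, -89.1, 67.2)
(array([372., 251.]), np.int32(269), 452.7, -195.3, 93.3, 20.6, -88.1, 67.4)
n 31 range mm 393.0 693.1 ang lo,hi 0.58 -0.32 mid at 542.5 -197.7 width 58.5
n 24 range mm -241.9 -148.6 ang lo,hi -0.95 -2.03 mid at -193.9 452.6 width 17.1
stk a None
n 23 range mm -243.1 -152.3 ang lo,hi -0.77 -0.86 mid at -197.1 631.8 width 18.5
stk b None
short [(array([221., 205.]), np.int32(154), 624.0, 186.7, 70.9, 21.1, -1.1, 18.5), (array([208., 246.]), np.int32(179), 516.5, 227.9, 58.1, 26.7, -0.5, 18.4)]
few 2
scene
(array([279., 128.]), np.int32(176), 452.7, -194.9, 91.6, 21.5, -89.0, 65.9)
(array([222., 154.]), np.int32(204), 633.0, -196.1, 94.1, 20.5, -88.9, 65.7)
n 30 range mm 393.6 694.1 ang lo,hi 0.49 0.41 mid at 546.7 -196.9 width 60.3
n 23 range mm -240.9 -150.0 ang lo,hi 1.25 -0.56 mid at -194.9 453.3 width 17.1
stk a None
n 23 range mm -243.2 -149.2 ang lo,hi -0.65 -0.99 mid at -197.2 633.3 width 17.3
stk b None
short [(array([370., 243.]), np.int32(231), 445.5, 212.7, 62.0, 36.6, 82.2, 17.8), (array([319., 270.]), np.int32(1490), 584.3, 206.9, 155.4, 61.4, -2.2, 17.9)]
n 23 range mm 428.3 662.9 ang lo,hi -2.29 -2.2 mid at 559.9 208.0 width 59.6
```

View pics/w11.png

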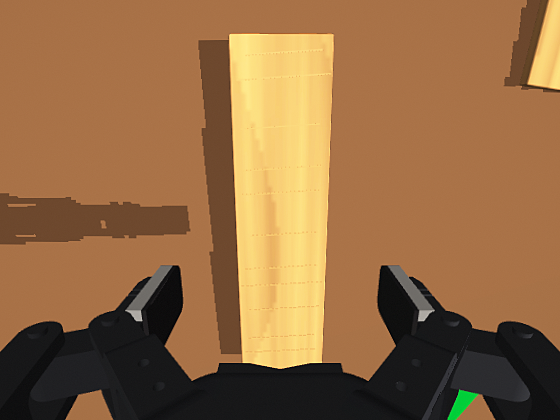

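View pics/t11.png

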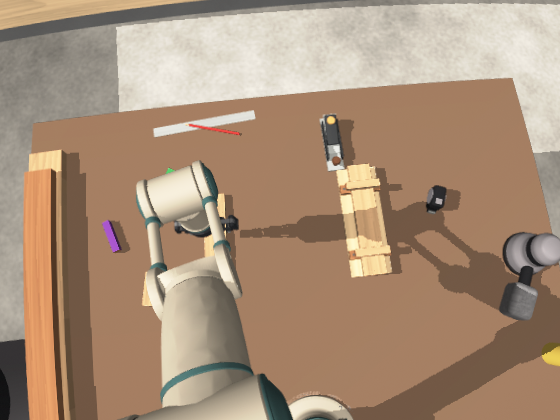

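Request:
send_rows(deltas=[{"dp":[-0.005,0.003,-0.25],"rotation":[0,0,0]},{"dp":[-0.005,0.003,-0.5],"rotation":[0,0,0]},{"dp":[-0.005,0.003,-0.61],"rotation":[0,0,0]},{"dp":[-0.005,0.003,-0.65],"rotation":[0,0,0]},{"dp":[-0.005,0.003,-0.65],"rotation":[0,0,0]},{"dp":[-0.005,0.003,-0.65],"rotation":[0,0,0]}])

```text
clock: 21.9
position: [0.5457, 0.2087, 0.0234]
ee_rot: [0.001, 0.019, 1.0, 0.0]
contact_force: [0.2, -0.3, -0.1]
width: 0.0851
```

Request:
send_rows(deltas=[{"dp":[0,0,0],"rotation":[0,0,0]},{"dp":[0,0,0],"rotation":[0,0,0]},{"dp":[0,0,0],"rotation":[0,0,0]},{"dp":[0,0,0],"rotation":[0,0,0]},{"dp":[0,0,0],"rotation":[0,0,0]},{"dp":[0,0,0],"rotation":[0,0,0]},{"dp":[0,0,0],"rotation":[0,0,0]},{"dp":[0,0,0],"rotation":[0,0,0]}], fingers=1, grip_force=60)

```text
clock: 22.57
position: [0.5458, 0.2091, 0.0244]
ee_rot: [0.002, 0.019, 1.0, 0.0]
contact_force: [0.2, -0.2, 6.3]
width: 0.0581
```

Request:
send_rows(deltas=[{"dp":[0,0,0.1],"rotation":[0,0,0]},{"dp":[0,0,0.3],"rotation":[0,0,0]},{"dp":[0,0,0.6],"rotation":[0,0,0]},{"dp":[0,0,0.85],"rotation":[0,0,0]},{"dp":[0,0,1.0],"rotation":[0,0,0]}])

```text
clock: 22.98
position: [0.5461, 0.2094, 0.1467]
ee_rot: [0.003, 0.019, 1.0, 0.001]
contact_force: [1.4, -0.2, -1.4]
width: 0.0578
```

Request:
send_rows(deltas=[{"dp":[0,-0.15,0],"rotation":[0,0,0]},{"dp":[0,-0.35,0],"rotation":[0,0,0.02]},{"dp":[0,-0.6,0],"rotation":[0,0,0.03]},{"dp":[0,-0.845,0],"rotation":[0,0,0.04]}])

```text
clock: 23.32
position: [0.5445, 0.1069, 0.1434]
ee_rot: [0.001, 0.008, 1.0, 0.0]
contact_force: [0.8, -0.6, -1.7]
width: 0.0582
```

Request:
send_rows(deltas=[{"dp":[0,-0.25,0],"rotation":[0,0,0]},{"dp":[0,-0.5,0],"rotation":[0,0,0.02]},{"dp":[-0.01,-0.845,0],"rotation":[0,0,0.045]}])

```text
clock: 23.57
position: [0.5435, 0.0062, 0.1432]
ee_rot: [0.001, -0.004, 1.0, 0.001]
contact_force: [1.1, -0.9, -0.9]
width: 0.0583
```

Request:
send_rows(deltas=[{"dp":[0,-0.25,0],"rotation":[0,0,0]},{"dp":[0,-0.5,0],"rotation":[0,0,0]},{"dp":[-0.005,-0.845,0],"rotation":[0,0,0]}])

```text
clock: 23.82
position: [0.5425, -0.0954, 0.1432]
ee_rot: [0.0, -0.003, 1.0, 0.001]
contact_force: [0.7, -0.4, -1.6]
width: 0.0581
```

Request:
send_rows(deltas=[{"dp":[0,-0.25,0],"rotation":[0,0,0]},{"dp":[0,-0.5,0],"rotation":[0,0,0]},{"dp":[0,-0.7,0],"rotation":[0,0,0]},{"dp":[0,-0.8,0],"rotation":[0,0,0]},{"dp":[0,-0.845,0],"rotation":[0,0,0]},{"dp":[0,-0.845,0],"rotation":[0,0,0]},{"dp":[0,-0.845,0],"rotation":[0,0,0]},{"dp":[0,-0.845,0],"rotation":[0,0,0]}])

```text
clock: 24.48
position: [0.5427, -0.195, 0.1426]
ee_rot: [-0.0, -0.003, 1.0, 0.001]
contact_force: [-0.3, 1.0, -0.9]
width: 0.0581
```

Run:
```python
from h import *
s=monitor.get_state();print(s['position'],s['ee_rot'],s['width'],s['contact_force'])
q=s['ee_rot'];print('tooly',np.degrees(2*np.arctan2(q[2],q[1]))-90)
z=s['position'][2]
for n in('wrist','top','scene'):
    W=cloud(shot(n,n[0]+'12.png'));print(n)
    [print(r) for r in rects(W,z-.011,z-.001,x0=.35,x1=.75,y0=-.3,y1=-.1)]
    edges(W,z-.011,z-.001,(.57,.72),(-.25,-.14))
    edges(W,z-.011,z-.001,(.37,.51),(-.25,-.14))
```

```text
[ 0.54268891 -0.19502681  0.14255536] [-2.12524428e-04 -3.22831665e-03  9.99994600e-01  5.76501273e-04] 0.05810150744267006 [-0.32167068  0.99608248 -0.92583406]
tooly 90.36993855073808
wrist
(array([279., 173.]), np.int32(54655), 510.9, -195.3, 155.8, 71.3, 0.1, 135.9)
(array([185., 271.]), np.int32(68), 536.1, -235.4, 4.8, 1.4, 88.6, 138.8)
(array([375., 272.]), np.int32(71), 535.9, -155.1, 5.0, 1.5, 79.3, 138.9)
n 3 range mm 570.0 588.7 ang lo,hi 2.06 -1.52 mid at 582.0 -194.9 width 59.9
n 10 range mm 432.9 510.0 ang lo,hi 0.43 0.64 mid at 472.9 -195.9 width 60.3
top
(array([365., 180.]), np.int32(630), 612.7, -192.7, 90.0, 61.7, 0.1, 136.4)
(array([366., 223.]), np.int32(146), 508.3, -176.4, 52.8, 30.3, 6.0, 136.4)
n 6 range mm 570.1 657.7 ang lo,hi -5.98 -0.01 mid at 634.1 -192.2 width 59.4
few 0
scene
(array([275., 112.]), np.int32(430), 476.6, -193.9, 101.1, 62.2, 1.5, 135.9)
(array([231., 131.]), np.int32(845), 596.4, -189.1, 124.4, 74.3, -0.7, 135.3)
n 11 range mm 570.0 658.3 ang lo,hi -0.44 0.71 mid at 614.0 -193.3 width 61.6
n 7 range mm 426.9 509.7 ang lo,hi 1.75 4.1 mid at 454.9 -194.7 width 59.9
```

View pics/w12.png

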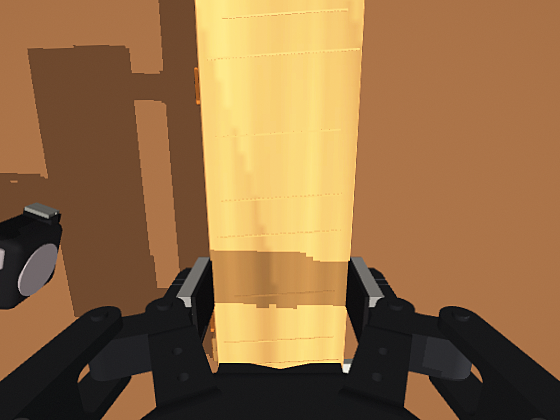

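View pics/s12.png

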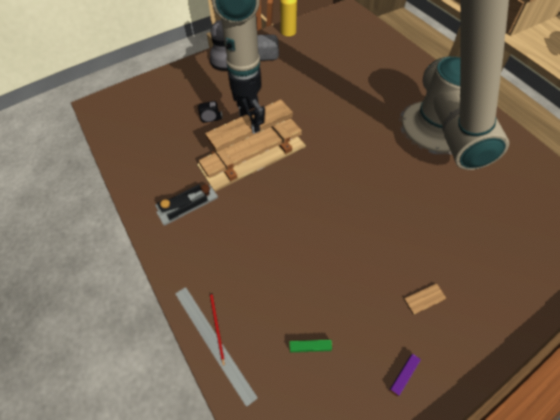

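Request:
send_rows(deltas=[{"dp":[0.005,-0.004,-0.12],"rotation":[0,0,0]},{"dp":[0.005,-0.004,-0.24],"rotation":[0,0,0]},{"dp":[0.005,-0.004,-0.33],"rotation":[0,0,0]},{"dp":[0.005,-0.004,-0.38],"rotation":[0,0,0]},{"dp":[0.005,-0.004,-0.4],"rotation":[0,0,0]},{"dp":[0.005,-0.004,-0.41],"rotation":[0,0,0]},{"dp":[0.005,-0.004,-0.41],"rotation":[0,0,0]},{"dp":[0.005,-0.004,-0.41],"rotation":[0,0,0]}])

```text
clock: 25.3
position: [0.5439, -0.1974, 0.0939]
ee_rot: [0.001, -0.003, 1.0, -0.0]
contact_force: [-0.7, 0.4, -0.9]
width: 0.0582
```

Run:
```python
from h import *
s=monitor.get_state();print(s['position'],s['width'],s['contact_force'])
z=s['position'][2]
for n in('wrist','top','scene'):
    W=cloud(shot(n,n[0]+'13.png'));print(n)
    [print(r) for r in rects(W,z-.011,z-.001,x0=.35,x1=.75,y0=-.3,y1=-.1)]
    edges(W,z-.011,z-.001,(.57,.72),(-.25,-.14))
    edges(W,z-.011,z-.001,(.37,.51),(-.25,-.14))
```

```text
[ 0.54391287 -0.19736041  0.09391732] 0.0582368830585632 [-0.68837125  0.36396541 -0.86414654]
wrist
(array([279., 173.]), np.int32(54655), 512.2, -197.9, 155.9, 71.5, 0.2, 87.2)
(array([185., 271.]), np.int32(67), 537.4, -237.9, 4.9, 1.1, -88.5, 90.0)
(array([375., 272.]), np.int32(72), 537.0, -157.3, 5.0, 1.2, 86.8, 90.3)
n 3 range mm 570.0 590.2 ang lo,hi -0.47 -1.28 mid at 582.0 -197.4 width 60.0
n 10 range mm 434.2 510.0 ang lo,hi 0.38 0.49 mid at 474.2 -198.1 width 60.2
top
(array([362., 185.]), np.int32(520), 613.8, -195.9, 90.2, 57.1, 0.8, 87.7)
(array([362., 226.]), np.int32(133), 509.0, -177.2, 55.1, 26.2, 3.1, 87.9)
n 6 range mm 570.8 659.1 ang lo,hi -6.61 -0.32 mid at 634.8 -194.6 width 54.1
few 0
scene
(array([275., 125.]), np.int32(400), 476.9, -195.9, 99.0, 61.6, 1.0, 86.8)
(array([232., 144.]), np.int32(775), 598.2, -191.6, 121.9, 77.7, -0.7, 86.4)
n 11 range mm 570.3 659.1 ang lo,hi -0.62 -0.18 mid at 614.3 -195.0 width 61.3
n 9 range mm 427.8 509.5 ang lo,hi 1.11 1.73 mid at 463.8 -196.4 width 59.9
```

View pics/s13.png

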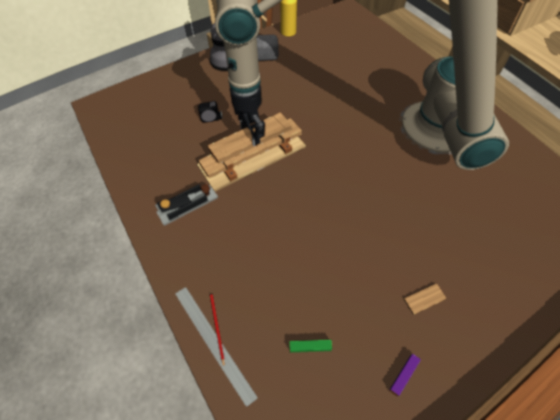

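Request:
send_rows(deltas=[{"dp":[0,0,-0.008],"rotation":[0,0,0]},{"dp":[0,0,-0.015],"rotation":[0,0,0]},{"dp":[0,0,-0.02],"rotation":[0,0,0]},{"dp":[0,0,-0.023],"rotation":[0,0,0]},{"dp":[0,0,-0.023],"rotation":[0,0,0]},{"dp":[0,0,-0.023],"rotation":[0,0,0]}])

```text
clock: 25.95
position: [0.5435, -0.1973, 0.0914]
ee_rot: [0.0, -0.003, 1.0, -0.0]
contact_force: [-1.5, 1.0, 5.3]
width: 0.0579
```

Contact at 5 N. I'll release and rise.

Request:
send_rows(deltas=[{"dp":[0,0,0],"rotation":[0,0,0]},{"dp":[0,0,0],"rotation":[0,0,0]},{"dp":[0,0,0],"rotation":[0,0,0]},{"dp":[0,0,0],"rotation":[0,0,0]},{"dp":[0,0,0],"rotation":[0,0,0]},{"dp":[0,0,0],"rotation":[0,0,0]},{"dp":[0,0,0.15],"rotation":[0,0,0]},{"dp":[0,0,0.45],"rotation":[0,0,0]},{"dp":[0,0,0.8],"rotation":[0,0,0]},{"dp":[0,0,1],"rotation":[0,0,0]}], fingers=-1)

```text
clock: 26.78
position: [0.5447, -0.1977, 0.2143]
ee_rot: [0.002, -0.003, 1.0, -0.001]
contact_force: [1.0, -0.8, 0.1]
width: 0.0853
```

Request:
send_rows(deltas=[{"dp":[-0.1,0.3,0],"rotation":[0,0,0]},{"dp":[-0.2,0.6,0],"rotation":[0,0,0]},{"dp":[-0.2,1,0],"rotation":[0,0,0]},{"dp":[-0.2,1,0],"rotation":[0,0,0]}])

```text
clock: 27.12
position: [0.5178, -0.0717, 0.2109]
ee_rot: [-0.0, -0.004, 1.0, 0.002]
contact_force: [-0.7, -0.4, 0.7]
width: 0.0857
```

Request:
send_rows(deltas=[{"dp":[-0.1,0.3,0],"rotation":[0,0,0]},{"dp":[-0.2,0.6,0],"rotation":[0,0,0]},{"dp":[-0.2,1,0],"rotation":[0,0,0]},{"dp":[-0.2,1,0],"rotation":[0,0,0]},{"dp":[-0.2,1,0],"rotation":[0,0,0]}])

```text
clock: 27.53
position: [0.4953, 0.045, 0.2107]
ee_rot: [0.0, -0.005, 1.0, 0.0]
contact_force: [-0.3, -0.7, 0.4]
width: 0.0855
```

Run:
```python
from h import *
s=monitor.get_state();print(s['position'],s['width'],s['contact_force'])
for n in('top','scene'):
    W=cloud(shot(n,n[0]+'14.png'));print(n)
    [print(r) for r in rects(W,.081,.09,x0=.35,x1=.75,y0=-.3,y1=-.1)]
    edges(W,.081,.09,(.37,.72),(-.25,-.14))
    print('long ends',rects(W,.042,.052,x0=.35,x1=.75,y0=-.25,y1=-.14))
    print('stickers',rects(W,.062,.071,x0=.35,x1=.75,y0=-.26,y1=-.13))
    print('lath etc');[print(r) for r in rects(W,.004,.1,x0=.35,x1=.8,y0=.35,y1=.45)+rects(W,.004,.1,x0=.5,x1=.7,y0=-.47,y1=-.35)+rects(W,.004,.1,x0=.705,x1=.95,y0=-.3,y1=.0)]
```

```text
[0.49531487 0.04500086 0.21070435] 0.08546056789191067 [-0.32776169 -0.74495817  0.43741436]
top
(array([369., 217.]), np.int32(2006), 543.1, -195.6, 230.6, 62.0, 0.8, 85.3)
n 29 range mm 428.1 658.8 ang lo,hi 0.79 -0.46 mid at 544.1 -196.3 width 58.8
long ends [(array([358., 169.]), np.int32(188), 671.1, -197.2, 59.3, 44.4, -87.3, 47.4), (array([354., 204.]), np.int32(55), 580.3, -169.5, 88.8, 16.8, 10.4, 46.4), (array([358., 237.]), np.int32(40), 496.8, -168.4, 63.8, 4.3, 0.5, 46.9), (array([374., 267.]), np.int32(346), 418.2, -198.1, 62.2, 50.4, 89.2, 47.2)]
stickers [(array([377., 182.]), np.int32(32), 633.1, -236.1, 20.4, 11.7, -10.7, 68.0), (array([349., 185.]), np.int32(42), 631.6, -160.0, 19.8, 15.2, 2.4, 66.9), (array([388., 249.]), np.int32(29), 453.3, -237.3, 19.2, 9.1, 1.2, 67.9), (array([358., 253.]), np.int32(58), 451.8, -158.2, 20.8, 18.5, 1.8, 67.2)]
lath etc
(array([158., 193.]), np.int32(73), 683.2, 353.3, 42.4, 19.2, -21.4, 20.1)
(array([151., 289.]), np.int32(515), 418.5, 393.0, 90.6, 43.4, -6.7, 8.8)
(array([436., 199.]), np.int32(454), 585.0, -404.1, 90.9, 41.7,
[... 264 characters left out ...]
ay([293., 128.]), np.int32(126), 413.8, -199.1, 65.1, 38.0, 89.3, 46.3), (array([257., 150.]), np.int32(285), 538.5, -175.3, 155.9, 20.5, 0.2, 45.4), (array([211., 165.]), np.int32(290), 668.0, -193.6, 70.7, 51.8, -89.3, 46.0)]
stickers [(array([285., 135.]), np.int32(45), 451.5, -159.9, 29.5, 18.3, 9.8, 66.6), (array([228., 162.]), np.int32(49), 634.0, -158.0, 22.0, 17.4, 3.8, 66.0)]
lath etc
(array([425., 298.]), np.int32(660), 420.3, 392.7, 92.6, 41.9, -8.7, 7.4)
(array([324., 346.]), np.int32(136), 683.9, 353.4, 40.4, 19.6, -29.4, 19.1)
(array([209., 112.]), np.int32(398), 578.5, -399.1, 69.3, 39.2, -21.7, 42.4)
(array([183., 203.]), np.int32(1094), 780.9, -139.5, 150.4, 48.6, 0.4, 29.4)
```

View pics/t14.png

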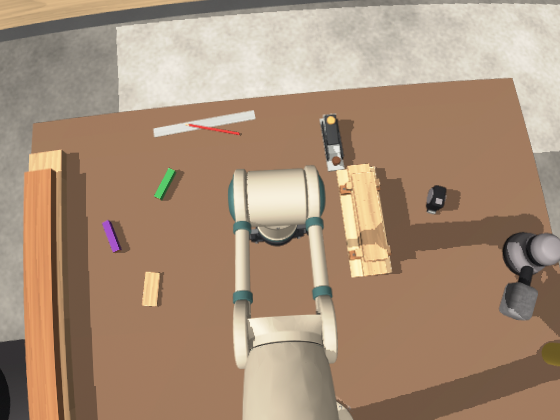

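View pics/s14.png

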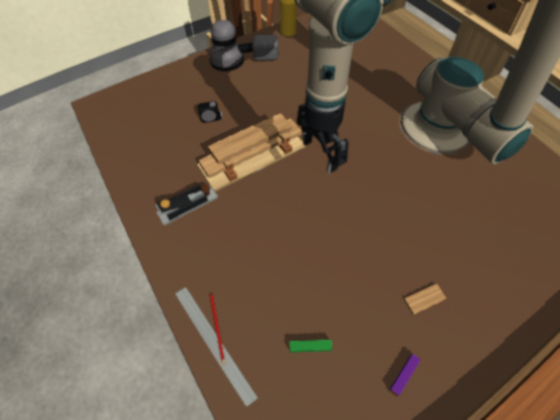

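Run:
```python
from h import *
print(manip.sign_off())
```

```text
the job is handed in; nothing more can be done
None
```

I built the stack in the order asked and handed it in at about 28 s of the 109 s allowed. The hand-in gives no verdict.

The last camera checks, made with the arm clear of everything, showed:

| Part | Height of top | Position (x, y) | Compared with target |
|---|---|---|---|
| Base | – | (543, -196) mm | reference |
| Long board | 47 mm | (543.5, -197) mm | within about 1 mm and 0.5° of the base |
| Sticker above bearer_a | 67 mm | x = 453 mm | about 0.5 mm along x, 1–2 mm or less across |
| Sticker above bearer_b | 67 mm | x = 633 mm | about 0.5 mm along x, 1–2 mm or less across |
| Short board | 85 mm | (543.7, -196) mm | within about 1 mm of the long board, in line to about 0.5° |

- **Heights:** all match the expected stack heights of 47, 67 and 85 mm.
- **Left in place:** the lath and the plane read where they started to within about 1 mm. The green and purple sticks also appear unmoved in the pictures. The tape's top-view readings are not comparable because I cropped the areas differently. Its scene-camera readings agree to about 0.2 mm, though the fitted angle differed by about 6°, which I put down to noise.
- **Disagreement between cameras:** the top and scene cameras differ from each other by 1–2 mm, which is within the stated calibration, so I averaged them.
- **Contact force:** the highest reading at the end of any move was about 6.5 N.

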